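# Draw the dust-port slide home over the screen with a bent rod

## Task

Take the bent rod from its cradle, reach over the blue screen with it and draw the red tab behind the screen towards the screen until the dust port's slide is fully home; then keep pulling on the tab with about 10 N (between 7 and 13) for a second so that the seal beds, never with more than 18 N. Touch the tab with the rod only, do not lean on the screen, leave the slide home, and put the rod back in both notches of its cradle the way it lay, without shifting the tin, jar, mallet, offcut or spoon around it.

Things in the scene. Friction and masses are not known exactly. Their poses are not given: they have to be found in the camera images.
- rod: loose bent rod, about 0.17 kg: round steel bar, 10 mm diameter, with a yellow box-shaped handle 80 mm long (x), 24 mm wide (y), 22 mm high (z), gripped across the 24 mm. Origin: centre of the handle, on the bar's axis. Own x runs from handle to bend; the bar ends 93 mm behind the origin and turns 90 degrees down (own -z) 160 mm ahead of it. It starts in the cradle, bent end hanging down
- rod_tip (a point): lowest point of the rod's bent end: 160 mm ahead of the rod's origin and 70 mm below it, on the axis of the 10 mm bar
- cradle: fixed wooden cradle: board 160 x 80 x 14 mm, two 12 mm thick uprights 64 mm before and behind the centre (own x), each with an 80 degree V notch 33 mm wide, open upwards, tops at z 0.112. Origin: centre of the underside; own x lies as the rod's x when in place, handle between the uprights with 18 mm spare at each end. Two grinders up to 0.27 m high stand beyond it (x over 0.56, or y over 0.3)
- cradle_seat (a point): point 100 mm above the cradle's origin where the rod's origin lies when the bar rests in both notches
- port: fixed dust port on the bench: grey and aluminium gate body 110 mm wide, up to 38 mm high, reaching from 8 to 158 mm behind the screen, with a round grated intake that the slide covers when home; below the slide it hides the slide's stop. Origin: on the bench in the plane of the screen, middle of its width; own x points from the screen across the port away from the robot, z up
- screen: fixed blue sheet-metal screen with a steel bead along the top, 200 mm wide (own y), 4 mm thick (bead 7 mm), 102.5 mm high, standing in front of the port with a foot 28 mm deep on the robot's side; origin and axes as port
- tab (a point): upright red tab on the slide, 6 mm thick (x), 44 mm wide (y), standing up from the slide, 46 mm high. Origin: middle of its top edge, 80 mm above the bench; axes as port. Behind the tab (away from the screen) lies the slide's plate, top 35.5 mm above the bench; nothing else stands there.
- wax_tin: bystander, loose, not to be moved: green and white round tin, 68 mm across, 26 mm high; origin under its centre
- brush_jar: bystander, loose, not to be moved: clear glass jar, 71 mm across, 99 mm high; origin under its centre
- carver_mallet: bystander, loose, not to be moved: wooden carver's mallet lying down, 276 mm long (own y), 71 mm high; origin under its centre
- offcut_3: bystander, loose, not to be moved: light wood offcut with a slanted end, 50 x 84 x 32 mm; origin under its centre
- spoon_blank: bystander, loose, not to be moved: wooden spoon blank, 47 x 231 x 16 mm; origin under its centre
- gate: the slide under the tab, a 3 mm steel plate; origin 47.5 mm below the point tab, axes as port. It moves along the port's x only, 35 to 47 mm from its start to a rigid hidden stop, set differently each time: home is with the tab's middle 21 to 45 mm behind the screen's plane, to be felt. It rubs with about 3 N (8 N more per m/s) and stays where left. Joint gate: 0.050 m = home, less = more open

How it is judged:
On the way, in this order (a step that is already met when the one before it is completed fails the run):
1. the rod is lifted out of its cradle (height (world z) of rod above 0.125 m), for 0.1 s.
2. the slide is home (within 2 mm) and the rod keeps pulling on the tab with 7 to 13 N for 0.8 s (value of joint gate above 0.048 m and contact force between rod and gate between 7 and 13 N), for 0.8 s.
At the end, for the whole second after the job is handed in: the slide is home (within 2 mm), the rod lies at rest in both notches of the cradle the same way round as at the start (origin within 22 mm sideways and 4 mm in height of the seat point, bar within 0.1 rad of the cradle's length, bent end hanging down within 0.3 rad), and it is released (value of joint gate above 0.048 m and horizontal distance between rod and cradle_seat below 0.022 m and z of rod in the frame of cradle_seat between -0.004 and 0.004 m and x of rod_tip in the frame of cradle_seat above 0.1 m and angle between the x axis of rod and the x axis of cradle, either way round below 0.1 rad and angle between rod's own z axis and vertical below 0.3 rad and linear speed of rod below 0.02 m/s); the robot touches nothing.
It fails at once if the rod pulls or presses on the tab with more than 18 N (contact force between rod and gate above 18 N).
It fails at once if the gripper or arm touches the tab (contact force between any of the fingers, the arm and gate above 0.5 N).
It fails at once if the screen is leaned on with more than 5 N (contact force between anything else and screen above 5 N).
It fails at once if a listed bystander (tin, jar, mallet, slanted offcut, spoon blank) is moved more than 20 mm (distance of any of wax_tin, brush_jar, carver_mallet, offcut_3, spoon_blank from where it was at the start of the episode above 0.02 m).
It also fails if it takes over 72 s, if anything falls off the work surface, if the arm or the gripper's body presses on something with over 40 N, if the wrist force passes 120 N, or if a joint passes its speed limit or range.

## Robot

A 7-joint arm with a two-finger parallel gripper is mounted at the origin on a cart in front of the work surface, level with it; the furniture and walls round the work are solid. World frame = base frame: x ahead of the robot, y to its left, z up, the work surface at z = 0. Lengths are in m, angles in rad, forces in N, time in s.
With the tool pointing down it reaches from about 0.4 to 0.9 m from the base axis. Payload 5.6 kg.
Tool frame: the origin (TCP) lies midway between the tips of the shut fingers; the grasp point (between the pads) lies 19 mm behind it; z points along the fingers, y is the line along which they close (so a half turn about z gives the same grasp; the last joint's range is limited). The gripper opens to 92 mm and grips with 3 to 60 N. Pads are 20 mm wide; open, the fingers measure 128 mm over their backs; the gripper's body (75 mm by 189 mm) begins 69 mm behind the grasp point.
Start: joints at [1.306, 0.468, -0.012, 1.603, 0.006, 1.071, -0.056], TCP at [0.143, -0.634, 0.184] pointing down, gripper open.
Joint ranges: [-2.53, 2.53], [-0.31, 2.02], [-1.57, 1.55], [0.28, 2.44], [-1.29, 4.43], [0.15, 1.84], [-2.92, 2.92]. Speed limits (rad/s): [2.57, 2.57, 3.14, 3.14, 3.14, 3.14, 3.14].

## Interface

Orientations are given as a 3x3 rotation matrix whose columns are the frame's x, y, z axes.
In Python, from station import env, effector, solver, viewer, workorder, search_frame, tip_of gives the robot as it stands. Calls block until the motion is done:
- env.reach(position, orientation): joint-space move of the TCP to a pose.
- env.movel(position, frame=None, rate=0.15): straight line of the TCP; frame=None keeps the orientation; rate is the mean speed in m/s.
- env.goto_joints(angles): joint-space move.
- effector.release() and effector.grasp(squeeze=None): open the fingers fully, or close them until they stop; squeeze is the grip in N (None keeps the last).
- env.pause(seconds).
- solver.inverse_kinematics(position, orientation): joint angles nearest the present ones, or None.
- env.sense(): the state.
- viewer.read_camera(name): name is "scene" or "top" or "wrist"; returns (picture, depth): 384x512x3 uint8, red, green, blue; 384x512 float32, m along the optical axis (not along the pixel's ray), 0 where there is no reading.
- viewer.camera_info(name): a dict with "intrinsics" (3x3 intrinsics, pixels), "eye" and "rotation" of the camera in the world; the wrist camera has in their place "T_tool_cam" (4x4, takes a point from camera to tool coordinates, whose origin is the TCP and whose axes are the flange's). Camera axes: x right, y up, looking along -z (the intrinsics and any distortion apply to the point x, -y, -z); pixel columns grow to the right and rows downward; lengths in m; the calibration is good to about 2 mm. A picture is of the moment at which its call begins: read the wrist's pose just before it. camera_info takes no time and is no camera call.
A pose or a line that the arm cannot do raises env.PlanningError and nothing moves.
- workorder.finish_job(): hands the job in; it is judged then, once.
Trained networks look in the newest picture that a camera, given by its name, has taken for a name from the list of things; names that differ only in an ending like _2 or _b are one class to them, and where a whole thing is asked for, a point or a joint stands for the part that bears it (a point fixed in the world has none). Each returns a list of dicts, best first, with "score" (0 to 1); they miss things now and then, are a little off and sometimes report something else, mostly with a low value. They report only what shows in the picture. A call takes as long as a camera call.
- search_frame(camera, name): "at" ([x, y, z] in m, in world coordinates, good to about 4 mm: the middle of the surface that is visible of it).
- tip_of(camera, name): "at" ([x, y, z] in m, in world coordinates, good to about 4 mm: a listed point, or the origin of a listed thing).
The state is a dict: "t": time; "joint_positions": joint angles; "joint_velocities": joint speeds; "tau": joint torques, N m; "ee_pos": TCP position; "tcp_rot": TCP orientation; "wrist_force": force on the tool from outside, world axes, zero at the start; "moment": the same for the moment, N m; "gripper_width": finger opening in m; "grasp_force": force on a finger pad.
Only numpy, scipy, OpenCV 4.12 (cv2) and the standard library are available. Lean on these libraries where they do the work, as an engineer would, in place of code of your own. Each camera call takes 0.05 s, during which the arm holds its last target. There are 200 camera calls.

## Working session

There is one attempt and no reset: what is moved stays moved. The work goes in short steps, each a Python script; the robot and the scene stay as the last script left them, time stands still between calls to the robot, and variables do not carry over. Pictures are saved under pics/ and viewed, at most 10 in all, crops included, and the job is handed in when it is done.

```bash
ls; mkdir -p pics; cat > a.py <<'E'
from station import env, effector, solver, viewer, workorder, search_frame, tip_of
import numpy as np, cv2
np.set_printoptions(precision=4,suppress=True)
E
python3 - <<'E'
from a import *
s=env.sense(); print(s)
ims=[]
for c in ("scene","top"):
    p,d=viewer.read_camera(c); cv2.imwrite(f"pics/{c}.png",p[:,:,::-1])
    np.save(f"{c}_d.npy",d)
    print(c,viewer.camera_info(c))
    for n in ("rod","cradle","screen","gate","wax_tin","brush_jar","carver_mallet","offcut_3","spoon_blank"):
        print(n,[(np.round(r['at'],3),round(r['score'],2)) for r in search_frame(c,n)[:2]])
    for n in ("rod","rod_tip","cradle","cradle_seat","port","tab"):
        print('tip',n,[(np.round(r['at'],4),round(r['score'],2)) for r in tip_of(c,n)[:2]])
E
```

```text
pics
{'t': 0.0, 'joint_positions': array([ 1.306 ,  0.4684, -0.0116,  1.6036,  0.006 ,  1.0714, -0.0563]), 'joint_velocities': array([ 0.0004, -0.0009,  0.0002,  0.0007, -0.    , -0.0008,  0.001 ]), 'tau': array([ -0.0016, -52.0573,  -0.0126, -24.3747,  -0.0565,   0.0172,
         0.0001]), 'ee_pos': array([ 0.1428, -0.6335,  0.1834]), 'tcp_rot': array([[ 0.9755,  0.2199, -0.0005],
       [ 0.2199, -0.9755,  0.0017],
       [-0.0002, -0.0018, -1.    ]]), 'wrist_force': array([ 0.5634, -0.0222, -0.5708]), 'moment': array([-0.0646,  0.0097,  0.0242]), 'grasp_force': 0.0, 'gripper_width': 0.09192697018696372}
scene {'intrinsics': array([[494.1308,   0.    , 250.3252],
       [  0.    , 494.1308, 192.4385],
       [  0.    ,   0.    ,   1.    ]]), 'eye': array([-0.3216,  0.5271,  0.9908]), 'rotation': array([[-0.634 ,  0.4928, -0.596 ],
       [-0.7733, -0.4138,  0.4804],
       [-0.0099,  0.7655,  0.6434]])}
rod [(array([0.426, 0.106, 0.103]), 0.97), (array([ 0.571, -0.214,  0.043]), 0.47)]
cradle [(array([0.42 , 0.088, 0.015]), 0.74)]
screen [(array([ 0.569, -0.209,  0.04 ]), 0.86), (a
[... 1170 characters left out ...]
y([ 0.577, -0.584,  0.053]), 0.28)]
wax_tin [(array([ 0.437, -0.433,  0.024]), 0.72), (array([0.43 , 0.092, 0.105]), 0.36)]
brush_jar [(array([ 0.622, -0.466,  0.055]), 0.8)]
carver_mallet [(array([ 0.577, -0.581,  0.053]), 0.63)]
offcut_3 [(array([ 0.344, -0.134,  0.032]), 0.83), (array([0.426, 0.076, 0.009]), 0.22)]
spoon_blank []
tip rod [(array([0.4271, 0.0877, 0.1004]), 0.82), (array([ 0.3469, -0.1355, -0.0019]), 0.23)]
tip rod_tip [(array([0.5058, 0.2191, 0.0259]), 0.85)]
tip cradle [(array([ 0.4296,  0.0872, -0.0033]), 0.8)]
tip cradle_seat [(array([0.4274, 0.0829, 0.0975]), 0.7)]
tip port [(array([ 0.5737, -0.2195,  0.0042]), 0.8)]
tip tab [(array([ 0.6329, -0.2159,  0.0766]), 0.69)]
```

```bash
python3 - <<'E'
import cv2,numpy as np
a=cv2.imread('pics/scene.png');b=cv2.imread('pics/top.png')
cv2.imwrite('pics/both.png',cv2.resize(np.hstack([a,b]),(800,300)))
cv2.imwrite('pics/topbig.png',cv2.resize(b,(800,600),interpolation=cv2.INTER_CUBIC))
E
```

```text
(no output)
```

View pics/topbig.png

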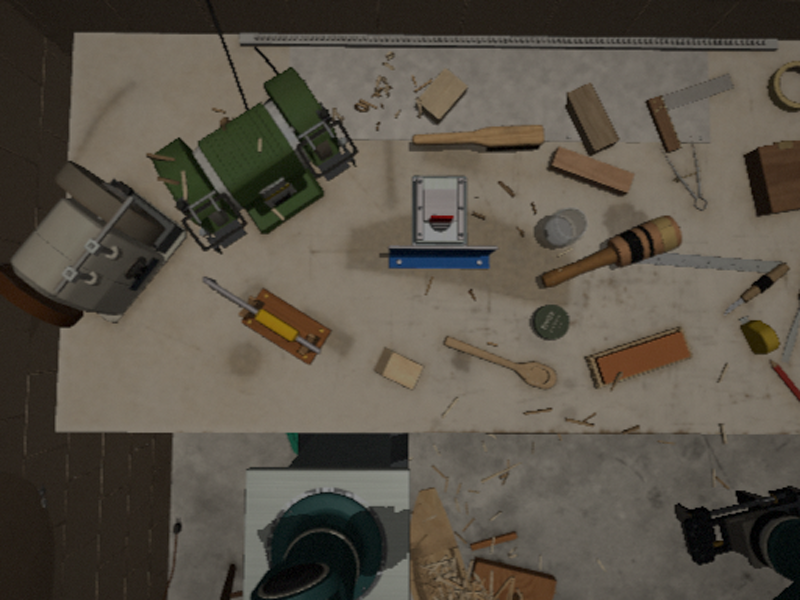

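View pics/scene.png

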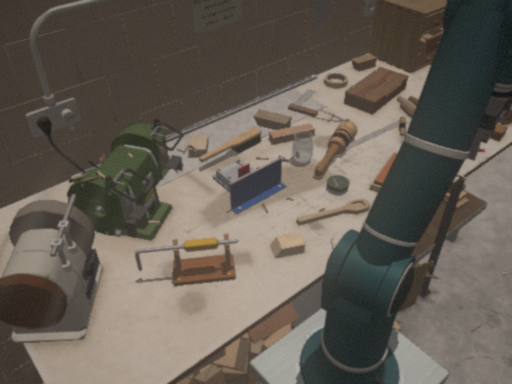

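```bash
cat >> a.py <<'E'
def R(yaw):
    c,s=np.cos(yaw),np.sin(yaw)
    return np.array([[c,s,0],[s,-c,0],[0,0,-1.]])
def wcloud(tag):
    s=env.sense(); p,d=viewer.read_camera("wrist"); ci=viewer.camera_info("wrist")
    cv2.imwrite(f"pics/{tag}.png",p[:,:,::-1])
    K=ci["intrinsics"]; T=ci["T_tool_cam"]
    v,u=np.mgrid[:384,:512]
    P=np.stack([(u-K[0,2])/K[0,0]*d,-(v-K[1,2])/K[1,1]*d,-d],-1)
    W=(P@T[:3,:3].T+T[:3,3])@s["tcp_rot"].T+s["ee_pos"]
    W[d<=0]=np.nan
    np.savez(f"{tag}.npz",p=p,W=W); return p,W
def names(c,L):
    for n in L: print(n,[(np.round(r['at'],4),round(r['score'],2)) for r in tip_of(c,n)[:2]])
E
python3 - <<'E'
from a import *
print(viewer.camera_info("wrist"))
env.reach([0.52,-0.215,0.36],R(0)); print(env.sense()['t'],env.sense()['joint_positions'])
wcloud("wport"); names("wrist",("port","tab","gate","screen"))
env.reach([0.43,0.087,0.33],R(np.radians(58))); print(env.sense()['t'],env.sense()['joint_positions'])
wcloud("wrod"); names("wrist",("rod","rod_tip","cradle","cradle_seat"))
print(env.sense()['t'])
a=cv2.imread('pics/wport.png');b=cv2.imread('pics/wrod.png')
cv2.imwrite('pics/w2.png',cv2.resize(np.hstack([a,b]),(800,300),interpolation=cv2.INTER_AREA))
E
```

```text
{'intrinsics': array([[264.8724,   0.    , 256.4653],
       [  0.    , 264.8724, 189.4456],
       [  0.    ,   0.    ,   1.    ]]), 'T_tool_cam': array([[-0.0003,  0.9666,  0.2563,  0.0735],
       [ 1.    ,  0.0003,  0.0001, -0.0006],
       [ 0.    ,  0.2563, -0.9666, -0.1996],
       [ 0.    ,  0.    ,  0.    ,  1.    ]])}
3.7167 [ 0.5973  0.2149 -0.3161  1.5685  0.068   1.3697 -1.2982]
port [(array([ 0.5745, -0.2165, -0.0038]), 0.96)]
tab [(array([ 0.6334, -0.2147,  0.0827]), 0.86)]
gate [(array([ 0.6297, -0.2182,  0.0318]), 0.86), (array([0.4245, 0.0855, 0.1005]), 0.73)]
screen [(array([ 0.5696, -0.215 ,  0.0019]), 0.62)]
5.175 [ 0.4181  0.0098 -0.6813  1.856   0.0065  1.2777 -0.8268]
rod [(array([0.4287, 0.0824, 0.1011]), 0.63)]
rod_tip []
cradle [(array([0.4252, 0.0845, 0.002 ]), 0.77)]
cradle_seat [(array([0.4222, 0.0871, 0.1005]), 0.85)]
5.425
```

View pics/w2.png

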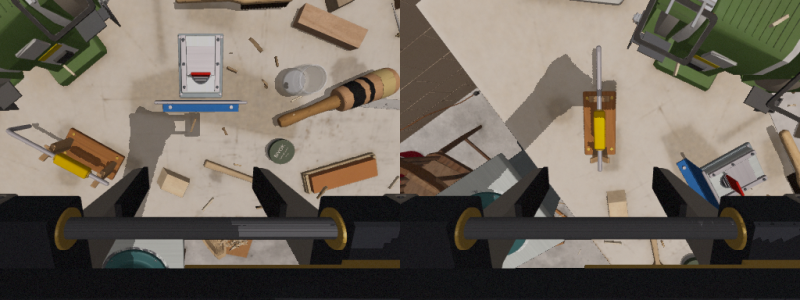

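The wrist images show the port and red tab (left half, ~(200,74)), the screen edge at ~(200,103), and the rod with yellow handle (right half, ~(600,130)), aligned with the tool's x. I'll now fit positions from the depth data.

```bash
cat > fit.py <<'E'
from a import *
def line(P):
    m=P.mean(0); u,s,v=np.linalg.svd(P-m); d=v[0]; return m,d
def rodfit(tag,c0=(0.427,0.085)):
    f=np.load(tag+".npz"); h=cv2.cvtColor(f['p'],cv2.COLOR_RGB2HSV); W=f['W']
    near=np.hypot(W[...,0]-c0[0],W[...,1]-c0[1])<0.3
    y=(abs(h[...,0].astype(int)-26)<6)&(h[...,1]>170)&(h[...,2]>60)&near&(W[...,2]>0.06)
    n,l,st,_=cv2.connectedComponentsWithStats(y.astype(np.uint8)); k=1+np.argmax(st[1:,4]); Y=W[l==k]
    top=Y[Y[:,2]>np.percentile(Y[:,2],50)-.004]
    m,d=line(top[:,:2]); d*=np.sign(d[1]); q=(top[:,:2]-m)@d; nrm=np.array([-d[1],d[0]]); w=(top[:,:2]-m)@nrm
    c=m+d*(np.percentile(q,1)+np.percentile(q,99))/2+nrm*(np.percentile(w,1)+np.percentile(w,99))/2
    print("handle",len(top),"centre",c,"yaw",np.degrees(np.arctan2(d[1],d[0])),"len",np.ptp(q),"w",np.ptp(w),"ztop",np.median(top[:,2]))
    rel=W[...,:2]-c; al=rel@d; ac=rel@nrm
    b=(abs(ac)<.02)&(W[...,2]>.085)&(W[...,2]<.125)&((al>.08)&(al<.17)|(al<-.075)&(al>-.1))
    B=W[b]; m,d2=line(B[:,:2]); d2*=np.sign(d2[1]); print("bar",len(B),"yaw",np.degrees(np.arctan2(d2[1],d2[0])),"offset at c",(m-c)@np.array([-d2[1],d2[0]]),"al",np.nanmin(al[b]),np.nanmax(al[b]),"z",np.percentile(B[:,2],[10,50,90]))
if __name__=="__main__":
    rodfit("wrod"); 
    f=np.load("wport.npz"); h=cv2.cvtColor(f['p'],cv2.COLOR_RGB2HSV).astype(int); W=f['W']
    near=(abs(W[...,0]-.63)<.1)&(abs(W[...,1]+.215)<.13)
    r=((h[...,0]<6)|(h[...,0]>174))&(h[...,1]>150)&(h[...,2]>60)&near
    P=W[r&(W[...,2]>.07)]; print("tab top",len(P),np.percentile(P,[2,50,98],axis=0))
    s=near&(W[...,2]>.092)&(W[...,2]<.115)&(W[...,0]<.61); P=W[s]; m,d=line(P[:,:2]); print("bead",len(P),m,np.degrees(np.arctan2(-d[0],d[1])),np.percentile(P,[2,50,98],axis=0))
E
python3 fit.py
```

```text
handle 710 centre [0.4292 0.0865] yaw 58.81574420113428 len 0.08170192229296333 w 0.02382530034627149 ztop 0.10995205428493707
bar 428 yaw 58.364564899406936 offset at c -0.00010198698026574887 al -0.09263170838102432 0.1633950269030168 z [0.1005 0.1032 0.1046]
tab top 73 [[ 0.6325 -0.2352  0.0772]
 [ 0.6342 -0.2164  0.079 ]
 [ 0.636  -0.1959  0.0812]]
bead 506 [ 0.5739 -0.2112] -179.82209520851725 [[ 0.57   -0.3108  0.0983]
 [ 0.5735 -0.2095  0.1011]
 [ 0.5768 -0.1193  0.1032]]
```

```bash
python3 - <<'E'
from a import *
Rg=R(np.radians(58.5)); c=[0.429,0.0865]
env.movel([*c,0.16],Rg,rate=0.2); env.movel([*c,0.081],rate=0.1)
print(env.sense()['wrist_force'],env.sense()['ee_pos'])
effector.grasp(60); s=env.sense(); print(s['t'],s['gripper_width'],s['grasp_force'],s['wrist_force'])
env.movel([*c,0.16],rate=0.08); env.movel([*c,0.35],rate=0.2); s=env.sense(); print(s['t'],s['gripper_width'],s['wrist_force'],s['ee_pos'])
env.movel([.491,-.2158,.35],R(0),rate=0.2)
s=env.sense(); print(s['t'],s['ee_pos'],s['wrist_force'],s['moment'])
wcloud("wheld"); 
for c in("wrist","scene","top"):
    if c!="wrist": p,d=viewer.read_camera(c); cv2.imwrite(f"pics/{c}2.png",p[:,:,::-1])
    print(c); names(c,("rod","rod_tip"))
a=cv2.imread('pics/wheld.png');b=cv2.imread('pics/scene2.png')
cv2.imwrite('pics/h2.png',cv2.resize(np.hstack([a,b]),(800,300),interpolation=cv2.INTER_AREA))
E
```

```text
[ 0.2426  0.1154 -0.165 ] [0.4295 0.0867 0.0815]
8.7167 5.883870644267456e-05 1.9851830176776275 [-2.2133  2.7416  3.3419]
10.95 -3.54155838555137e-05 [0.8819 0.8297 0.252 ] [0.4283 0.0864 0.3489]
12.6417 [ 0.4911 -0.2148  0.3502] [0.3746 0.2725 0.2324] [ 0.0653 -0.0207 -0.0235]
wrist
rod [(array([0.4272, 0.0812, 0.1013]), 0.76), (array([0.4252, 0.0854, 0.1012]), 0.35)]
rod_tip [(array([0.5097, 0.2251, 0.0278]), 0.77), (array([ 0.3507, -0.138 , -0.0003]), 0.36)]
scene
rod [(array([ 0.4391, -0.4352,  0.0062]), 0.65), (array([0.4224, 0.0832, 0.1005]), 0.64)]
rod_tip [(array([0.513 , 0.2226, 0.0279]), 0.84)]
top
rod [(array([0.4246, 0.0868, 0.1019]), 0.82), (array([ 0.5814, -0.5412,  0.0026]), 0.75)]
rod_tip [(array([0.5093, 0.2221, 0.0287]), 0.82), (array([ 0.4261,  0.0834, -0.001 ]), 0.74)]
```

View pics/h2.png

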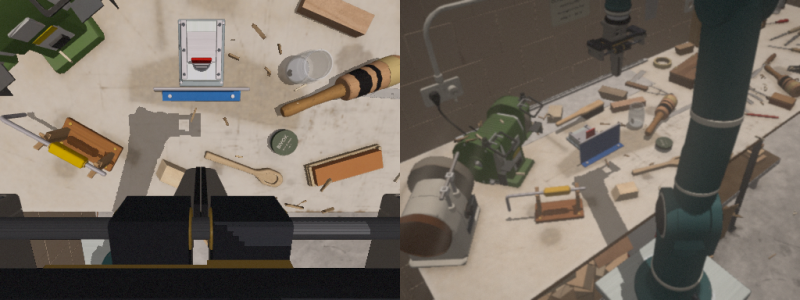

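The gripper closed on nothing: the rod is still in the cradle at left (60,145). I'll go back, refit the rod pose and look at the grasp closely.

```bash
python3 - <<'E'
from a import *
from fit import rodfit
effector.release()
env.reach([0.425,0.083,0.25],R(np.radians(58.5)))
s=env.sense(); print(s['t'],s['ee_pos'],s['gripper_width'])
wcloud("wrod2"); rodfit("wrod2")
Rg=R(np.radians(58.5)); c=[0.429,0.0865]
env.movel([*c,0.10],Rg,rate=0.2)
wcloud("wg"); p,d=viewer.read_camera("scene"); cv2.imwrite("pics/sc3.png",p[:,:,::-1])
cv2.imwrite('pics/g.png',np.hstack([cv2.resize(cv2.imread('pics/wg.png'),(400,300)),cv2.resize(p[190:310,100:260,::-1],(400,300))]))
print(env.sense()['t'],env.sense()['ee_pos'])
E
```

```text
15.6917 [0.426  0.0818 0.2504] 0.09195114630323542
handle 1037 centre [0.4297 0.0863] yaw 58.06342923421911 len 0.08205196636217314 w 0.02385134060435226 ztop 0.10997491856210154
bar 666 yaw 58.26803621537624 offset at c 0.0003378590497428863 al -0.09304435513794494 0.1632960015414953 z [0.1002 0.1031 0.1046]
16.7417 [0.4301 0.0865 0.1011]
```

View pics/g.png

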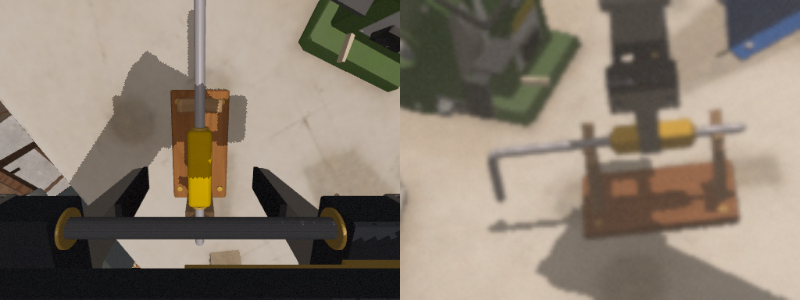

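```bash
python3 - <<'E'
from a import *
Rg=R(np.radians(58.3)); c=[0.4295,0.0865]
env.movel([*c,0.083],Rg,rate=0.1)
effector.grasp(15); s=env.sense(); print(s['t'],s['gripper_width'],s['grasp_force'],s['wrist_force'],s['ee_pos'])
env.pause(0.2); s=env.sense(); print(s['t'],s['gripper_width'],s['grasp_force'],s['wrist_force'],s['moment'])
p,d=viewer.read_camera("scene"); q,_=viewer.read_camera("wrist")
cv2.imwrite('pics/g2.png',np.hstack([cv2.resize(q[:,:,::-1],(400,300)),cv2.resize(p[190:310,100:260,::-1],(400,300))]))
E
```

```text
18.4 0.0006392559867596959 0.0 [ 0.403  -0.4742 -0.4735] [0.4295 0.0865 0.083 ]
18.6 0.0007369740797058717 0.0 [-0.8506 -1.1513 -0.0157] [-0.0307 -0.0422  0.0357]
```

View pics/g2.png

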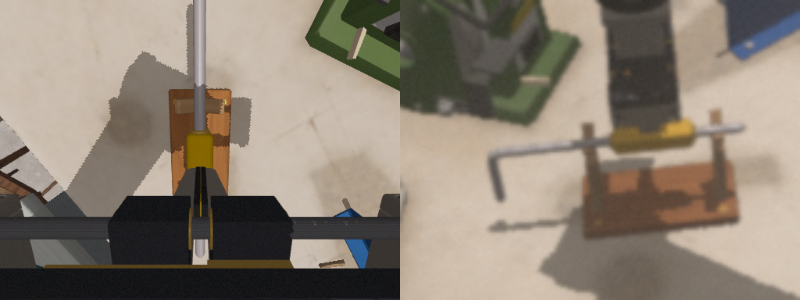

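```bash
python3 - <<'E'
from a import *
s=env.sense(); Rt=s['tcp_rot'];e=s['ee_pos']
p,d=viewer.read_camera("scene"); ci=viewer.camera_info("scene"); K=ci['intrinsics']
v,u=np.mgrid[:384,:512]
W=np.stack([(u-K[0,2])/K[0,0]*d,-(v-K[1,2])/K[1,1]*d,-d],-1)@ci['rotation'].T+ci['eye']
T=(W-e)@Rt   # tool coords
hs=cv2.cvtColor(p,cv2.COLOR_RGB2HSV)
def rep(T,p,hs):
    m=(abs(T[...,0])<.025)&(abs(T[...,1])<.06)&(T[...,2]>-.12)&(T[...,2]<.05)
    for lo in np.arange(-.08,.04,.005):
        k=m&(T[...,2]>=lo)&(T[...,2]<lo+.005)
        if k.any(): print(round(lo,3),k.sum(),p[k].mean(0).round(),'x',np.percentile(T[k][:,0],[5,95]),'y',np.percentile(T[k][:,1],[5,95]))
rep(T,p,hs)
print('wrist'); q,W=wcloud("wgz"); T2=(W-e)@Rt; rep(T2,q,None)
E
```

```text
-0.05 7 [82. 74. 64.] x [-0.0091  0.0058] y [-0.0167 -0.0132]
-0.045 7 [86. 77. 65.] x [-0.0089  0.0053] y [-0.016 -0.012]
-0.04 9 [94. 82. 63.] x [-0.0084  0.0068] y [-0.0152 -0.0099]
-0.035 16 [152. 121.  63.] x [-0.0242  0.0191] y [-0.0124 -0.0018]
-0.03 77 [131. 106.  59.] x [-0.0233  0.0226] y [-0.0146  0.0031]
-0.025 31 [106.  86.  53.] x [-0.0182  0.0224] y [-0.0149 -0.0097]
-0.02 27 [102.  84.  54.] x [-0.0205  0.0235] y [-0.0162 -0.0109]
-0.015 29 [123. 107.  81.] x [-0.0225  0.0212] y [-0.0145 -0.0109]
-0.01 6 [146. 130. 108.] x [-0.0124  0.0212] y [-0.0128 -0.0102]
wrist
-0.08 280 [55. 50. 46.] x [0.0114 0.0124] y [-0.0142  0.0153]
-0.075 248 [54. 50. 46.] x [0.0113 0.0122] y [-0.0135  0.0148]
-0.07 213 [53. 49. 45.] x [0.0112 0.0121] y [-0.0131  0.0144]
-0.065 189 [53. 49. 45.] x [0.0111 0.0119] y [-0.0128  0.0139]
-0.06 166 [56. 51. 47.] x [0.0111 0.0119] y [-0.0122  0.0138]
-0.055 151 [54. 48. 44.] x [0.0109 0.0118] y [-0.0122  0.0134]
-0.05 132 [53. 48. 44.] x [0.0108 0.0118] y [-0.0114  0.0123]
-0.045 122 [54. 48. 44.] x [0.0106 0.0118] y [-0.0112  0.013 ]
-0.04 97 [53. 48. 44.] x [0.0104 0.0119] y [-0.0107  0.0119]
-0.035 83 [50. 45. 39.] x [0.0104 0.0118] y [-0.009   0.0109]
-0.03 676 [129.  99.   1.] x [0.0106 0.0243] y [-0.0101  0.0099]
-0.025 48 [107.  79.   7.] x [0.0088 0.0241] y [-0.0121  0.0115]
```

```bash
python3 - <<'E'
from a import *
for tag,e,y in (("wheld",[.4911,-.2148,.3502],0),("wrod2",[.426,.0818,.2504],58.5),("wg",[.4301,.0865,.1011],58.3)):
    W=np.load(tag+".npz")['W']; p=np.load(tag+".npz")['p']; T=(W-e)@R(np.radians(y)); print(tag)
    m=(abs(T[...,0])<.03)&(abs(T[...,1])<.075)
    for lo in np.arange(-.05,.02,.004):
        k=m&(T[...,2]>=lo)&(T[...,2]<lo+.004)&(p.max(-1)<110)
        if k.any(): print(round(lo,3),k.sum(),'x',np.percentile(T[k][:,0],[5,95]),'y',np.percentile(T[k][:,1],[1,99]))
E
```

```text
wheld
-0.05 97 x [0.0106 0.0116] y [-0.0146  0.0122]
-0.046 98 x [0.0106 0.0115] y [-0.0138  0.0118]
-0.042 82 x [0.0104 0.0116] y [-0.0136  0.0115]
-0.038 78 x [0.0102 0.0115] y [-0.0132  0.0111]
-0.034 62 x [0.0102 0.0116] y [-0.0122  0.0091]
-0.03 6 x [0.01   0.0108] y [-0.0081  0.0061]
wrod2
-0.05 218 x [-0.0065  0.0117] y [-0.0575  0.0592]
-0.046 197 x [-0.0066  0.0117] y [-0.0568  0.058 ]
-0.042 178 x [-0.0062  0.0117] y [-0.0568  0.0582]
-0.038 160 x [-0.0062  0.0117] y [-0.0565  0.0579]
-0.034 144 x [-0.0072  0.0117] y [-0.0548  0.0563]
-0.03 14 x [-0.0038  0.0108] y [-0.0528  0.054 ]
wg
-0.05 218 x [-0.0062  0.0117] y [-0.0584  0.0587]
-0.046 196 x [-0.0065  0.0117] y [-0.0577  0.0579]
-0.042 179 x [-0.0067  0.0117] y [-0.0573  0.0585]
-0.038 162 x [-0.0065  0.0116] y [-0.0571  0.0575]
-0.034 149 x [-0.0062  0.0116] y [-0.0561  0.0563]
-0.03 28 x [-0.0037  0.011 ] y [-0.0525  0.0543]
-0.01 76 x [-0.0069  0.0282] y [-0.0125  0.0109]
-0.006 39 x [-0.0258  0.0266] y [-0.0127  0.0113]
```

Depth data show the real finger tips end about 29.5 mm short of the reported TCP (both open and shut, in two cameras), so the fingers shut above the handle. I'll use that measured offset: grasp at TCP z ≈ 0.052.

```bash
python3 - <<'E'
from a import *
Rg=R(np.radians(58.2)); c=[0.4295,0.0864]
env.movel([*c,0.10],rate=0.15); effector.release()
env.movel([*c,0.052],Rg,rate=0.1); s=env.sense(); print(s['wrist_force'],s['ee_pos'])
effector.grasp(60); s=env.sense(); print(s['t'],s['gripper_width'],s['grasp_force'],s['wrist_force'])
if s['gripper_width']<.015: raise SystemExit
env.movel([*c,0.10],rate=0.08); env.movel([*c,0.33],rate=0.2); s=env.sense(); print(s['t'],s['gripper_width'],s['wrist_force'],s['ee_pos'])
env.movel([.491,-.2158,.33],R(0),rate=0.25)
s=env.sense(); print(s['t'],s['ee_pos'],s['wrist_force'],s['moment'],s['gripper_width'])
q,W=wcloud("wheld2"); e=s['ee_pos']; T=(W-e)@s['tcp_rot']
# bar points ahead of handle
m=(abs(T[...,1])<.02)&(T[...,0]>.06)&(T[...,0]<.2)&(T[...,2]<.0)&(T[...,2]>-.09); B=T[m]
print(len(B),np.percentile(B,[1,50,99],axis=0)); 
if len(B)>20: print('slope z,y per x',np.polyfit(B[:,0],B[:,2],1),np.polyfit(B[:,0],B[:,1],1))
names("wrist",("rod","rod_tip")); viewer.read_camera("scene"); names("scene",("rod_tip",)); viewer.read_camera("top"); names("top",("rod_tip",))
E
```

```text
[-0.5138 -0.2124  0.6887] [0.4296 0.0867 0.0521]
22.1083 0.023917771332081287 59.997135400772095 [-2.5409  1.2771  1.4649]
24.1583 0.023312332492144566 [-0.1073 -0.07   -1.7696] [0.4288 0.0863 0.3289]
25.5417 [ 0.491  -0.2146  0.3301] [ 0.2663 -0.0791 -0.7319] [0.0732 0.0218 0.0029] 0.02326217225980754
2693 [[ 0.0606 -0.006  -0.0533]
 [ 0.0977 -0.0012 -0.0513]
 [ 0.1292  0.0037 -0.0478]]
slope z,y per x [-0.0016 -0.051 ] [-0.0047 -0.0007]
rod [(array([ 0.4898, -0.2146,  0.3794]), 0.87)]
rod_tip []
rod_tip [(array([ 0.6483, -0.2138,  0.3053]), 0.72), (array([ 0.3437, -0.1382, -0.0028]), 0.35)]
rod_tip [(array([ 0.6427, -0.2138,  0.3059]), 0.65)]
```

View pics/wheld2.png

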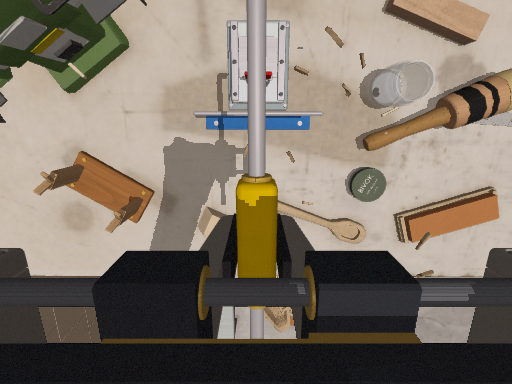

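The rod is held level, running straight from the handle at (257,220) up over the screen and tab (258,75). Now lower the tip behind the tab, then pull in small force-checked steps.

```bash
cat >> a.py <<'E'
def F(n=4,dt=0.015):
    a=[]
    for _ in range(n): env.pause(dt); a.append(env.sense()['wrist_force'])
    return np.mean(a,0)
E
python3 - <<'E'
from a import *
x0,y=0.495,-0.2165
env.movel([x0,y,.14],rate=0.2)
t0=F(8)
for z in (.105,.09,.08,.072):
    env.movel([x0,y,z],rate=0.08); f=F()-t0
    if abs(f).max()>3: print("contact",z,f); env.movel([x0,y,.14]); raise SystemExit
tare=F(10); np.save('tare.npy',tare); print(env.sense()['t'],tare-t0)
x=x0; log=[]
while x>x0-.036:
    x-=.004; env.movel([x,y,.072],rate=.04); f=(F(3)-tare)[0]; log.append((x0-x,f))
    if f>6.5: break
print(np.round(log,4).tolist(),env.sense()['t'],env.sense()['ee_pos'])
E
```

```text
29.0 [-0.2525 -0.3792 -0.1884]
[[0.004, 0.1467], [0.008, 0.2011], [0.012, -0.3406], [0.016, 1.7186], [0.02, 1.5001], [0.024, 1.2636], [0.028, 1.5154], [0.032, 0.7133], [0.036, 1.5797]] 31.7 [ 0.4585 -0.2165  0.072 ]
```

```bash
python3 - <<'E'
from a import *
x0,y=0.495,-0.2165; tare=np.load('tare.npy')
x=x0-.036; log=[]; n=0
for dx in (.004,.004): x-=dx; env.movel([x,y,.072],rate=.04); log.append((x0-x,(F(3)-tare)[0]))
t=env.sense()['t']
while x>x0-.068:
    x-=.0004; env.movel([x,y,.072],rate=.02); f=(F(2)-tare)[0]; log.append((x0-x,f))
    if f>4.5: 
        f=(F(4)-tare)[0]; log.append((x0-x,f))
        if f>4.2: break
    if env.sense()['t']-t>9: break
print(np.round(log,4).tolist(),env.sense()['t'],env.sense()['ee_pos'])
E
```

```text
[[0.04, 1.5577], [0.044, 1.0517], [0.0444, 1.6943], [0.0448, 2.542], [0.0452, 2.7097], [0.0456, 2.9756], [0.046, 3.0693], [0.0464, 2.6311], [0.0468, 2.408], [0.0472, 3.1447], [0.0476, 3.0058], [0.048, 2.7073], [0.0484, 3.15], [0.0488, 2.4891], [0.0492, 2.9571], [0.0496, 3.7643], [0.05, 5.1206], [0.05, 4.9011]] 36.6167 [ 0.4455 -0.2165  0.0721]
```

```bash
python3 - <<'E'
from a import *
y=-0.2165; tare=np.load('tare.npy'); x=0.445; log=[]; f=5
t1=None
while env.sense()['t']<48:
    if t1 is None or abs(10-f)>1: 
        x-=np.clip((10-f)/2.5*.5,-.4,.4)*1e-3; env.movel([x,y,.072],rate=.02)
    f=(F(4)-tare)[0]; t=env.sense()['t']; log.append((round(t,2),round((.495-x)*1e3,2),round(f,2)))
    if f>14.5: break
    if 8.8<f<11.2:
        t1=t1 or t
        if t-t1>1.6: break
    else: t1=None
print(log); print(env.sense()['gripper_width'],(F(2)-tare))
E
```

```text
[(36.93, np.float64(50.4), np.float64(5.82)), (37.25, np.float64(50.8), np.float64(7.39)), (37.57, np.float64(51.2), np.float64(8.23)), (37.88, np.float64(51.55), np.float64(9.03)), (37.95, np.float64(51.55), np.float64(9.54)), (38.02, np.float64(51.55), np.float64(9.25)), (38.08, np.float64(51.55), np.float64(9.08)), (38.15, np.float64(51.55), np.float64(9.33)), (38.22, np.float64(51.55), np.float64(9.81)), (38.28, np.float64(51.55), np.float64(9.3)), (38.35, np.float64(51.55), np.float64(9.66)), (38.42, np.float64(51.55), np.float64(9.34)), (38.48, np.float64(51.55), np.float64(8.99)), (38.8, np.float64(51.76), np.float64(9.49)), (38.87, np.float64(51.76), np.float64(10.1)), (38.93, np.float64(51.76), np.float64(10.31)), (39.0, np.float64(51.76), np.float64(10.2)), (39.07, np.float64(51.76), np.float64(10.18)), (39.13, np.float64(51.76), np.float64(10.06)), (39.2, np.float64(51.76), np.float64(9.66)), (39.27, np.float64(51.76), np.float64(9.92)), (39.33, np.float64(51.76), np.float64(9.84)), (39.4, np.float64(51.76), np.float64(9.47)), (39.47, np.float64(51.76), np.float64(9.78)), (39.53, np.float64(51.76), np.float64(9.75))]
0.02376998943820898 [ 9.6982 -0.0658 -5.0536]
```

```bash
python3 - <<'E'
from a import *
y=-0.2165; tare=np.load('tare.npy')
env.movel([.452,y,.072],rate=.03); print(F()-tare)
env.movel([.452,y,.12],rate=.1); env.movel([.452,y,.33],rate=.25)
s=env.sense(); q,W=wcloud("wheld3"); T=(W-s['ee_pos'])@s['tcp_rot']
h=cv2.cvtColor(q,cv2.COLOR_RGB2HSV)
m=(abs(T[...,1])<.02)&(T[...,0]>.06)&(T[...,0]<.2)&(T[...,2]<.0)&(T[...,2]>-.09); B=T[m]
print(len(B),np.percentile(B,[1,50,99],axis=0),'slope z,y',np.polyfit(B[:,0],B[:,2],1),np.polyfit(B[:,0],B[:,1],1))
for tag in("wheld2","wheld3"):
    f=np.load(tag+".npz"); T=(f['W']-(s['ee_pos'] if tag=="wheld3" else [.491,-.2146,.3301]))@R(0); h=cv2.cvtColor(f['p'],cv2.COLOR_RGB2HSV)
    k=(abs(h[...,0].astype(int)-26)<6)&(h[...,1]>170)&(abs(T[...,1])<.02)&(T[...,2]<0)&(T[...,0]<.08); print(tag,'handle front x',np.percentile(T[k][:,0],[50,98,99.5]))
names("wrist",("tab",)); 
f=np.load("wheld3.npz"); h=cv2.cvtColor(f['p'],cv2.COLOR_RGB2HSV); W=f['W']
env.movel([.4295,.0864,.33],R(np.radians(58.2)),rate=.25)
s=env.sense(); print(s['t'],s['ee_pos'])
viewer.read_camera("scene"); names("scene",("tab","rod_tip","cradle_seat"))
E
```

```text
[-0.2572  0.1016  0.3901]
2695 [[ 0.0607 -0.0059 -0.0533]
 [ 0.0976 -0.0012 -0.0514]
 [ 0.129   0.0037 -0.0478]] slope z,y [-0.001  -0.0511] [-0.0045 -0.0007]
wheld2 handle front x [0.0135 0.039  0.0412]
wheld3 handle front x [0.0136 0.0393 0.0418]
tab [(array([ 0.6248, -0.4538, -0.0021]), 0.53)]
43.1667 [0.4298 0.0848 0.3298]
tab [(array([ 0.5929, -0.2089,  0.0781]), 0.64), (array([ 0.5792, -0.5378,  0.0042]), 0.29)]
rod_tip [(array([0.5145, 0.2176, 0.3063]), 0.81)]
cradle_seat [(array([0.4289, 0.0867, 0.1015]), 0.88)]
```

```bash
python3 - <<'E'
from a import *
from fit import rodfit
c=[.4295,.0864]
env.movel([*c,.12],R(np.radians(58.2)),rate=.2); env.movel([*c,.075],rate=.1); t0=F(6)
for z in (.062,.056,.054,.0528):
    env.movel([*c,z],rate=.05); f=F(3)-t0; print(z,f)
    if f[2]>4: break
effector.release(); env.pause(.2)
env.movel([*c,.12],rate=.08); env.movel([.425,.083,.25],rate=.2)
wcloud("wend"); rodfit("wend"); p,d=viewer.read_camera("scene"); names("scene",("rod","rod_tip","cradle_seat"))
cv2.imwrite('pics/end.png',np.hstack([cv2.resize(cv2.imread('pics/wend.png'),(400,300)),cv2.resize(p[130:310,80:320,::-1],(400,300))]))
print(env.sense()['t'])
E
```

```text
0.062 [ 0.2182  0.3863 -0.3686]
0.056 [-0.1118  0.2745 -0.3614]
0.054 [-0.3159  0.1013 -0.0106]
0.0528 [-0.7998  0.8683  1.2741]
handle 1061 centre [0.4294 0.0877] yaw 58.490783049074345 len 0.08288479687886983 w 0.02373693603429193 ztop 0.10995200586713791
bar 638 yaw 58.400016683743374 offset at c -0.0003510465314592176 al -0.09397902763761906 0.1629162330352076 z [0.1007 0.1031 0.1045]
rod [(array([0.4219, 0.0841, 0.0998]), 0.62)]
rod_tip [(array([0.5124, 0.2232, 0.0304]), 0.78), (array([0.4226, 0.0845, 0.096 ]), 0.17)]
cradle_seat []
49.9667
```

View pics/end.png

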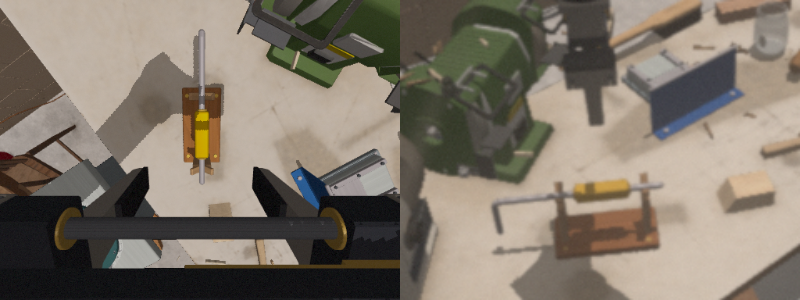

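The rod lies in both notches with the bent end hanging down (left (202,105); right (580,190)). It sits within about 1 mm of where it started, and the gripper is clear.

```bash
python3 -c "
from a import *
print(workorder.finish_job())"
```

```text
the job is handed in; nothing more can be done
None
```

The job is handed in, with no verdict returned: the slide met its stop and was held at a measured 9–10 N for about 1.6 s, and the rod is back in both notches within about 1 mm of its start; the first two grasps closed above the handle because the finger tips end about 29.5 mm short of the stated TCP, which I measured and corrected for.

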